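# Refit the sprung idler roller of a bead tumbler

## Robot

A 6-joint arm with a two-finger parallel gripper is mounted at the origin on the work surface. World frame = base frame: x ahead of the robot, y to its left, z up, the work surface at z = 0. Lengths are in mm, angles in rad, forces in N, time in s.
With the tool pointing down it reaches from about 275 to 1000 mm from the base axis. Payload 8.4 kg.
Tool frame: the origin (TCP) lies midway between the tips of the shut fingers; the grasp point (between the pads) lies 19 mm behind it; z points along the fingers, y is the line along which they close (so a half turn about z gives the same grasp; the last joint's range is limited). The gripper opens to 85 mm and grips with 20 to 120 N. Pads are 22 mm wide; open, the fingers measure 114 mm over their backs; the gripper's body (76 mm by 85 mm) begins 54 mm behind the grasp point. The pads swing forward as they close: fully open they stand 13 mm farther back than shut.
Start: joints at [-1.277, 0.353, 1.633, -0, 1.155, -0.002], TCP at [182.189, -597.859, 231.281] pointing down, gripper open.
Joint ranges: [-2.63, 2.63], [-0.92, 2.1], [0.06, 2.66], [-1.3, 4.44], [0, 2.69], [-3.02, 3.02]. Speed limits (rad/s): [2.22, 2.22, 2.79, 3.14, 3.14, 3.14].

## Interface

Orientations are given as [roll, pitch, yaw] about the fixed x, y, z axes, in that order (R = Rz(yaw) Ry(pitch) Rx(roll)).
In Python, from rig import telemetry, optics, r gives the robot as it stands.
- The arm moves only by the tool play_rows, never from a script. Its arguments are lists of equal length, an entry for each row: "dp": the shift along the tool's x, y, z in units of 40 mm (1.0 is 40 mm), a list of three; "rot": the turn, a rotation vector about the tool's x, y, z in units of 6 degrees (1.0 is 6 degrees), a list of three. In form: {"dp": [[tx, ty, tz], ...], "rot": [[ax, ay, az], ...]}. A call has 1 to 5 rows; each row is the pose to reach, as a shift and turn from the pose commanded when the call began, along the tool's axes at that moment; what a row does not reach only later rows make up. A row lasts 1/12 s, in which the tool goes at most 41.7 mm and 7.16 degrees, less where a joint would pass 70% of its speed; a pose out of reach is approached as far as the arm can. A call with a gripper value outside its range is refused whole. "fingers" is the opening, from 0 (shut) to 1 (fully open), set as the call begins (left out, the last holds). The fingers move at their own pace and stop on an object; "grip_force" is the grip in N (left out, the last holds). Time passes only in rows, so rows that repeat a pose let the fingers close. It gives the time, the measured TCP pose, the force, the opening and the grip force at its end, in the units of the state.
- telemetry.sense(): the state, without advancing time (a new reading comes with each control period).
- optics.grab_frame(name): name is "scene" or "top"; returns a dict with "color" (480x640x3 uint8, red, green, blue), "mtx" (3x3 intrinsics, pixels), "R" (3x3) and "t" (3): a world point X has camera coordinates R X + t. Camera axes: x right, y down, z forward; pixel columns grow to the right and rows downward; lengths in mm; the calibration is good to about 2 mm. A picture is of the moment at which its call begins. There is no depth.
- r.sign_off(): hands the job in; it is judged then, once.
The state is a dict: "clock": time; "qpos": joint angles; "qvel": joint speeds; "joint_efforts": joint torques, N m; "eef_pos": TCP position; "tcp_rot": TCP orientation; "contact_force": force on the tool from outside, world axes, zero at the start; "wrist_torque": the same for the moment, N m; "opening": opening from 0.0 (shut) to 1.0 (fully open); "grasp_force": force on a finger pad.
Only numpy, scipy, OpenCV 4.12 (cv2) and the standard library are available. Lean on these libraries where they do the work, as an engineer would, in place of code of your own. Each camera call takes 0.05 s, during which the arm holds its last target. There are 200 camera calls.

## Task

Put the spare black roller from its wooden rest back into the small bead tumbler, beside the roller that is already there: the sprung pin goes against the tall housing plate and has to be pushed in so that the short fixed pin can pass down inside the low bracket. Let the roller spring back so that both pins are fully home in the two recesses and down on their floors, then let go of it. Do it gently, never ramming the roller or the pins against the tumbler, and leave the other things on the bench where they are.

Things in the scene. Friction and masses are not known exactly. Their poses are not given: they have to be found in the camera images.
- roller: Loose black rubber roller, about 240 g, 30 mm in diameter, 120 mm long, with an 8 mm steel pin on its axis at each end; 146 mm long over the pins. Origin at its middle, on the axis; y axis along it towards the sprung pin (it may be turned about y by any angle). Best gripped across the diameter at mid-length.
- sprung_tip (a point): Outer end of the sprung pin (+y end). Free, the pin stands out 21 mm (tip 81 mm from the roller's origin); it pushes in by 14 mm to a hard stop. Spring: 2 N at first plus 0.9 N per mm pushed in (11.9 N at 11 mm, 14.6 N at 14 mm). This point moves with the pin.
- fixed_tip (a point): Outer end of the short fixed pin, which stands out 5 mm at the -y end; 65 mm from the roller's origin.
- tumbler: Fixed bead tumbler, dark base 170 (x) by 265 (y) by 12 mm, grey housing at +y. Origin on the bench; y along the rollers to the housing, z up. On the base a cradle with two oiled end plates (friction 0.25), inner faces 135 mm apart, and the driven roller (30 mm thick, axis x=-50, z=60 mm). The cradle is clamped up to 14 mm off its middle, either way along y: see or feel where the plates are.
- seat_sprung (a point): Where the sprung pin's axis would meet the tall plate's inner face with the cradle in its middle (x=35, y=67.5, z=60 mm on the tumbler; truly up to 14 mm off along y). Axes as tumbler. Plate 120 mm high, 14 thick, flat but for an upright blind slot 12 mm wide (x), 16 high (z 56 to 72 mm), 5 deep; the pin rests on its floor, still pushed in 1 mm.
- seat_fixed (a point): The same for the fixed pin and the low bracket's inner face (x=35, y=-67.5, z=60 mm on the tumbler, again up to 14 mm off along y). Bracket 80 mm high, 50 wide, 14 thick, same slot but 6 mm deep. The fixed pin passes down inside it only with the sprung pin pushed in over 11 mm against the tall plate. Home, the roller's end lies against this face.
- rest: Fixed wooden rest, base 60 (x) by 120 (y) by 6 mm, two notched saddles 12 mm thick, 30 mm high, 72 mm free between them. The roller lies in the notches along y, axis 35 mm above the bench, sprung pin to +y. Origin at the middle of its underside.
- barrel: Black tumbling barrel standing on the bench, 86 mm in diameter, 105 mm high; origin at the middle of its underside. Leave alone.
- jar: Closed jar, 56 mm in diameter, 75 mm high; origin at the middle of its underside. Leave alone.
- screwdriver: Screwdriver lying on the bench, 170 mm long; origin at its middle. Leave alone.
Not all that is in view belongs to the job. What is shaped like the roller but purple, red or white is not meant.

How it is judged (in metres and radians):
At the end, for the whole second after the job is handed in: Both pins are in their recesses: each pin's end within 4 mm sideways, 3 mm in height and 22 mm lengthwise of its listed seat point, the pin sprung out to over 143 mm across both tips (only possible inside the recesses); the roller is released and at rest (x of sprung_tip in the frame of seat_sprung between -0.004 and 0.004 m and y of sprung_tip in the frame of seat_sprung between -0.022 and 0.022 m and z of sprung_tip in the frame of seat_sprung between -0.003 and 0.003 m and x of fixed_tip in the frame of seat_fixed between -0.004 and 0.004 m and y of fixed_tip in the frame of seat_fixed between -0.022 and 0.022 m and z of fixed_tip in the frame of seat_fixed between -0.003 and 0.003 m and distance between sprung_tip and fixed_tip above 0.143 m and linear speed of roller below 0.02 m/s); the robot touches nothing.
It fails at once if the roller or its pins press on the tumbler with more than 22 N (contact force between roller and tumbler above 22 N).
It fails at once if the robot presses on the tumbler with more than 22 N (contact force between the arm and tumbler above 22 N).
It fails at once if the barrel, jar or screwdriver is moved more than 20 mm (distance of any of barrel, jar, screwdriver from where it was at the start of the episode above 0.02 m).
It also fails if it takes over 54 s, if anything falls off the work surface, if the arm or the gripper's body presses on something with over 40 N, if the wrist force passes 120 N, or if a joint passes its speed limit or range.

## Working session

There is one attempt and no reset: what is moved stays moved. The work goes in short steps, Python scripts to look and compute and a tool call to move; the robot and the scene stay as the last step left them, time stands still between calls to the robot, and variables do not carry over. Pictures are saved under pics/ and viewed, at most 10 in all, crops included, and the job is handed in when it is done.

Besides the shell and the picture viewer there is one more tool, called after "Call:" as name(argument=value, ...) on one line, values as JSON. play_rows: Moves the arm, as the interface text tells. Its arguments: {"type":"object","properties":{"dp":{"type":"array"},"rot":{"type":"array"},"fingers":{"type":"number"},"grip_force":{"type":"number"}},"required":["dp","rot"]}

```bash
ls; mkdir -p pics
python3 - <<'E'
from rig import telemetry, optics, r
import cv2,pickle
s=telemetry.sense();print(s)
d={}
for n in("scene","top"):
    f=optics.grab_frame(n);d[n]=f;cv2.imwrite(f"pics/{n}0.png",f["color"][:,:,::-1]);print(n,f["mtx"].tolist(),f["R"].tolist(),f["t"].tolist())
pickle.dump(d,open("f0.pkl","wb"))
E
```

```text
pics
{'clock': 0.0, 'qpos': array([-1.27741930e+00,  3.53670834e-01,  1.63415260e+00, -1.42307900e-05,
        1.15519937e+00, -2.41898091e-03]), 'qvel': array([-1.00886213e-04, -8.79947956e-04,  8.39631659e-05, -3.84862764e-04,
        3.23194346e-04,  3.98241406e-04]), 'joint_efforts': array([-3.53390205e-03, -6.05248618e+01, -3.42066658e+01, -5.39385735e-05,
        9.29678266e-03, -7.84598967e-06]), 'eef_pos': array([ 182.0314987 , -597.39369329,  230.53961317]), 'tcp_rot': array([-3.14016247e+00,  9.55162231e-06,  2.95801771e-01]), 'contact_force': array([-0.34773084,  0.31031346, -0.3206363 ]), 'wrist_torque': array([ 0.01150256, -0.00901908, -0.01139248]), 'grasp_force': 0.0, 'opening': 1.0034251822888745}
scene [[559.4694230958952, 0.0, 318.3315136770396], [0.0, 559.4694230958952, 242.36667485904297], [0.0, 0.0, 1.0]] [[0.5658924828232378, 0.8243461751007067, -0.014801401318339756], [0.6550671471875866, -0.46044318533123013, -0.5990651932448979], [-0.5006523050577796, 0.3293105778423547, -0.8005634345643488]] [-203.54223847078484, -309.86012057433624, 1527.6699648682595]
top [[434.07841581749335, 0.0, 318.2033167538861], [0.0, 434.07841581749335, 237.99603665906383], [0.0, 0.0, 1.0]] [[0.010306043901631317, -0.9998308078560142, -0.015236178034116556], [-0.9862717817716538, -0.007652605559012286, -0.16495275114142735], [0.16480824597108337, 0.016727022752056665, -0.9861837804231964]] [-91.73027970151087, 497.18440395430906, 869.6249113083709]
```

View pics/scene0.png

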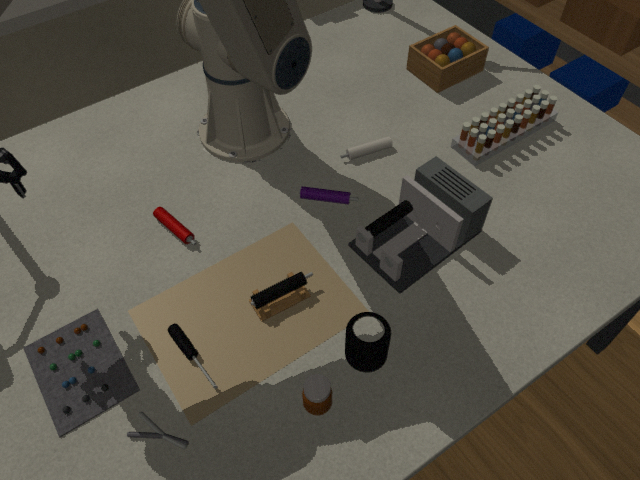

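View pics/top0.png

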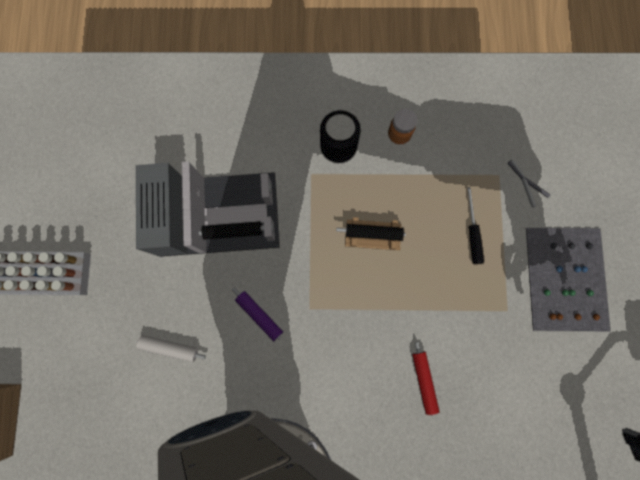

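The top view shows the roller on its rest at about (373,233) with the sprung pin to the left (+y). The tumbler is at about (210,210), with its low bracket slot at x≈265 and its tall plate at x≈193. I'll zoom in on both.

Run:
```python
import cv2,numpy as np
t=cv2.imread("pics/top0.png");s=cv2.imread("pics/scene0.png")
g=lambda im:np.clip(255*(im/255.)**0.5,0,255).astype(np.uint8)
a=cv2.resize(g(t[150:262,125:285]),None,fx=5,fy=5,interpolation=cv2.INTER_CUBIC)   # 800x560
b=cv2.resize(g(s[150:294,335:500]),None,fx=4,fy=4,interpolation=cv2.INTER_CUBIC)
c=cv2.resize(g(t[205:260,335:415]),None,fx=8,fy=8,interpolation=cv2.INTER_CUBIC)
for n,i in zip("abc",(a,b,c)): cv2.imwrite(f"pics/c_{n}.png",i);print(i.shape)
```

```text
(560, 800, 3)
(576, 660, 3)
(440, 640, 3)
```

View pics/c_a.png

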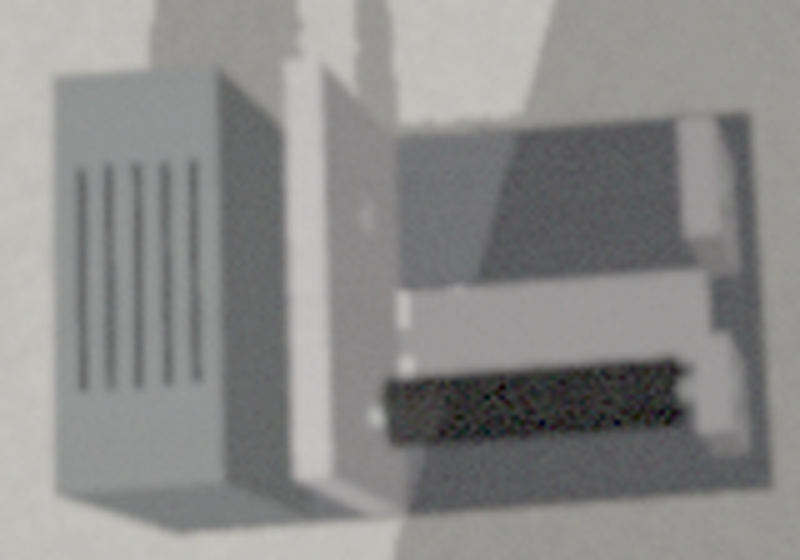

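View pics/c_b.png

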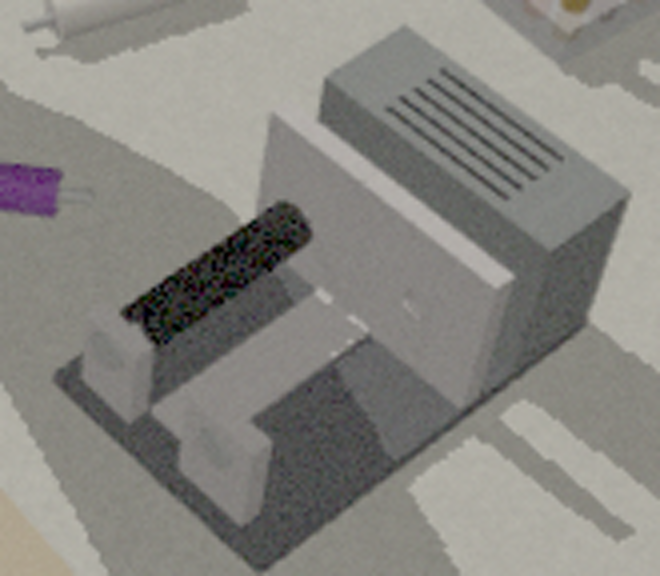

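View pics/c_c.png

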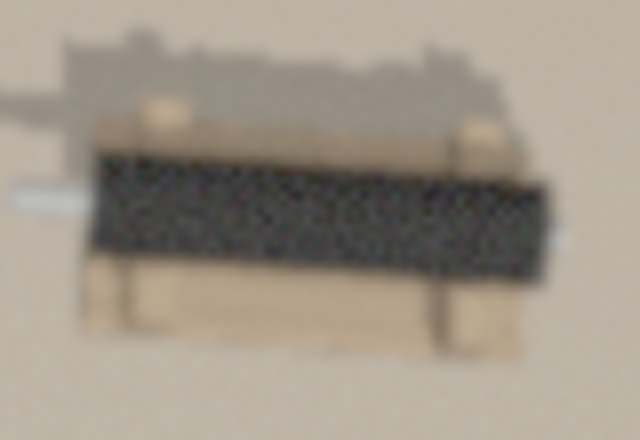

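The crops show these points:
- **Tall plate (crop a):** the inner top edge runs (325,65) to (330,480), and its slot is near (367,213).
- **Low bracket (crop a):** the top inner edge runs (680,120) to (692,237).
- **Driven roller (crop a):** it spans (385–690, 365–445).
- **Loose roller (crop c):** it spans (95–548, 155–285), with the long pin at the left.

Next I'll measure these with masks and ray casts.

```bash
cat > h.py <<'E'
import numpy as np,cv2
def cast(f,uv,z):
    uv=np.atleast_2d(np.array(uv,float));d=np.c_[uv,np.ones(len(uv))]@np.linalg.inv(f["mtx"]).T@f["R"]
    C=-f["R"].T@f["t"];return C+d*((z-C[2])/d[:,2])[:,None]
def proj(f,X):
    p=np.atleast_2d(X)@f["R"].T+f["t"];p=p@f["mtx"].T;return p[:,:2]/p[:,2:]
def rect(f,box,thr):
    x0,y0,x1,y1=box;g=cv2.cvtColor(f["color"],cv2.COLOR_RGB2GRAY)[y0:y1,x0:x1]
    g=cv2.GaussianBlur(cv2.resize(g,None,fx=8,fy=8,interpolation=cv2.INTER_CUBIC),(0,0),5)
    m=(g<thr).astype(np.uint8)
    c=max(cv2.findContours(m,0,1)[0],key=cv2.contourArea)
    p=cv2.boxPoints(cv2.minAreaRect(c));p=(p+.5)/8-.5+[x0,y0];return p
def axis(f,p,z):
    # ends = midpoints of the two short sides, cast to z
    p=np.array(p);s=p if np.linalg.norm(p[0]-p[1])<np.linalg.norm(p[1]-p[2]) else np.roll(p,-1,0)
    e=cast(f,[(s[0]+s[1])/2,(s[2]+s[3])/2],z);return e[np.argsort(e[:,1])]
E
python3 - <<'E'
import pickle,numpy as np
from h import *
d=pickle.load(open("f0.pkl","rb"));T=d["top"];S=d["scene"]
print("cam",-T["R"].T@T["t"],-S["R"].T@S["t"])
g=cv2.cvtColor(T["color"],cv2.COLOR_RGB2GRAY)
print(g[218:246,235],g[222:246,370],g[232,192:275])
for n,b,t,z in(("loose",(340,215,412,250),60,35),("driven",(197,215,272,245),38,60)):
    p=rect(T,b,t);e=axis(T,p,z);v=e[1]-e[0]
    print(n,p.round(1).tolist(),e.round(1).tolist(),"L",np.linalg.norm(v),"mid",e.mean(0),"yaw",np.degrees(np.arctan2(-v[0],v[1])))
cr=lambda u,v:[125+(u+.5)/5-.5,150+(v+.5)/5-.5]
print("plate top inner",cast(T,[cr(325,65),cr(330,480)],120).round(1).tolist())
print("br35 top inner",cast(T,[cr(680,120),cr(692,237)],80).round(1).tolist())
print("br-50 top inner",cast(T,[cr(692,335),cr(700,430)],80).round(1).tolist())
print("base -y corners",cast(T,[cr(750,113),cr(772,487)],12).round(1).tolist())
print("plate slot",cast(T,[cr(367,213)],64),)
E
```

```text
cam [ 347.98296796 -102.4562392   938.22429897] [1082.99369718 -477.96159405 1034.35759059]
[92 94 94 87 72 41 17  8 12  7  7  8  7 11 13 10  9  4 15 19 28 31 35 34
 32 34 31 32] [ 70  67  54  34  13  13   9  19  15  19  18  15  17  17  17  27  51  79
 100 107 109 108 106 108] [ 77  72  75  74  74  76  94 112 110  76  36  24  19  23  17  20  19  16
  18  20  19  17  11  10  10  10   8   6  12  10   6  13  11  11  11  13
  14  11   5   3  10  12  11  13   7  13   5   6  14   5   6  14   9   7
  12  12  11   4   4   8   5   5   7   5   4   1  12   2   3  11  28  45
  72  89  94  94  93  92  89  80  66  61  51]
loose [[345.3, 240.3], [345.8, 221.8], [403.4, 223.1], [403.0, 241.6]] [[512.4, -266.2, 35.0], [514.2, -144.8, 35.0]] L 121.43712921211845 mid [ 513.30834462 -205.49118314   35.        ] yaw -0.8819756919936532
driven [[201.3, 221.4], [271.4, 221.4], [271.4, 244.4], [201.3, 244.4]] [[504.6, 8.8, 60.0], [503.5, 153.9, 60.0]] L 145.00757518556358 mid [504.01239459  81.34856349  60.        ] yaw 0.4340780509061488
plate top inner [[633.9, 167.4, 120.0], [468.1, 155.6, 120.0]]
br35 top inner [[625.0, 32.2, 80.0], [575.4, 25.7, 80.0]]
br-50 top inner [[534.5, 24.4, 80.0], [495.5, 19.9, 80.0]]
base -y corners [[650.3, 11.7, 12.0], [482.4, -2.3, 12.0]]
plate slot [[589.07734512 164.37459728  64.        ]]
```

```bash
cat >> h.py <<'E'
def midline(f,c0,c1,row,tu,tl):
    """roller seen along image columns c0..c1: line through edge midpoints, crossing levels tu (upper) / tl (lower)"""
    g=cv2.GaussianBlur(cv2.cvtColor(f["color"],cv2.COLOR_RGB2GRAY).astype(np.float32),(0,0),sigmaX=2,sigmaY=.5)
    R=[]
    for c in range(c0,c1+1):
        a=int(row(c) if callable(row) else row);o=[]
        for s,t in((-1,tu),(1,tl)):
            i=a
            while g[i,c]<t: i+=s
            o.append(i-s*(g[i,c]-t)/(g[i,c]-g[i-s,c]))
        R.append((c,*o))
    R=np.array(R);w=R[:,2]-R[:,1];k=abs(w-np.median(w))<1.5
    pu=np.polyfit(R[k,0],R[k,1],1);pl=np.polyfit(R[k,0],R[k,2],1)
    return (pu+pl)/2,np.median(w)
def axline(f,c0,c1,row,tu,tl,z):
    p,w=midline(f,c0,c1,row,tu,tl);e=cast(f,[[c1,np.polyval(p,c1)],[c0,np.polyval(p,c0)]],z);v=e[1]-e[0]
    return p,w,e,np.degrees(np.arctan2(-v[0],v[1]))
E
python3 - <<'E'
import pickle
from h import *
d=pickle.load(open("f0.pkl","rb"));T=d["top"]
for a in((350,398,233,42,60,35),(206,256,231,50,22,60)):
    p,w,e,y=axline(T,*a);print(p,w,e.round(1).tolist(),"yaw",y)
    g=cv2.cvtColor(T["color"],cv2.COLOR_RGB2GRAY)
print("loose ends rows");print(g[228:233,340:352].mean(0).round(),g[232:237,396:408].mean(0).round())
# edges of plates: mean profiles along bands following the yaw
E
```

```text
[7.18419780e-02 2.04932686e+02] 13.685775756835938 [[509.8, -255.2, 35.0], [516.4, -154.2, 35.0]] yaw -3.757665097424262
[-7.46609331e-02  2.47403211e+02] 14.28070068359375 [[514.1, 41.0, 60.0], [505.5, 144.2, 60.0]] yaw 4.768098682198062
loose ends rows
[129. 129. 129. 129. 123. 104.  65.  29.  20.  19.  18.  18.] [ 18.  19.  20.  18.  19.  19.  29.  60. 100. 125. 130. 130.]
```

Call:
play_rows(dp=[[0,0,0],[0,0,0],[0,0,0],[0,0,0],[0,0,0]], rot=[[0,0,-1.15],[0,0,-2.3],[0,0,-3.45],[0,0,-4.6],[0,0,-5.77]], fingers=0.85)

```text
clock: 0.52
eef_pos: [182.1, -597.6, 230.8]
tcp_rot: [-3.141, -0.001, 0.906]
contact_force: [-0.1, -0.4, 0.2]
opening: 0.85
grasp_force: 0.0
```

Call:
play_rows(dp=[[0,0,0],[0,0,0],[0,0,0],[0,0,0],[0,0,0]], rot=[[0,0,-1.15],[0,0,-2.3],[0,0,-3.45],[0,0,-4.6],[0,0,-5.77]])

```text
clock: 0.93
eef_pos: [182.1, -597.6, 230.8]
tcp_rot: [-3.141, -0.001, 1.51]
contact_force: [0.2, -0.9, 0.5]
opening: 0.85
grasp_force: 0.0
```

```bash
cat >> h.py <<'E'
from scipy.spatial.transform import Rotation as Ro
def plan(target,yaw_deg):
    from rig import telemetry
    s=telemetry.sense();R=Ro.from_euler("xyz",s["tcp_rot"]);G=Ro.from_euler("xyz",[np.pi,0,np.radians(yaw_deg)])
    print("t",round(s["clock"],2),"p",s["eef_pos"].round(1),"rpy",np.degrees(s["tcp_rot"]).round(2),"F",s["contact_force"].round(2),"op",round(s["opening"],3),"gf",round(s["grasp_force"],1))
    print("dp",(R.inv().apply(np.array(target)-s["eef_pos"])/40).round(3),"rot",(np.degrees((R.inv()*G).as_rotvec())/6).round(3))
E
python3 -c "
from h import *
plan([513,-206.1,120],86.24)"
```

```text
t 0.93 p [ 182.1 -597.6  230.8] rpy [-1.7998e+02 -5.0000e-02  8.6530e+01] F [ 0.21 -0.91  0.53] op 0.85 gf 0.0
dp [10.268  7.665  2.777] rot [-0.003 -0.008  0.048]
```

Call:
play_rows(dp=[[0.73,0.55,0],[1.47,1.1,0],[2.2,1.64,0],[2.93,2.19,0],[3.67,2.74,0]], rot=[[0,0,0],[0,0,0],[0,0,0],[0,0,0],[0,0,0]])

```text
clock: 1.35
eef_pos: [301.9, -457.1, 231.0]
tcp_rot: [-3.141, -0.0, 1.504]
contact_force: [0.3, 0.3, 0.3]
opening: 0.852
grasp_force: 0.0
```

Call:
play_rows(dp=[[0.73,0.55,0.2],[1.47,1.1,0.4],[2.2,1.64,0.6],[2.93,2.19,0.8],[3.67,2.74,1.0]], rot=[[0,0,0],[0,0,0],[0,0,0],[0,0,0],[0,0,0]])

```text
clock: 1.77
eef_pos: [421.2, -317.9, 190.8]
tcp_rot: [-3.141, -0.0, 1.504]
contact_force: [0.2, -0.9, -0.4]
opening: 0.846
grasp_force: 0.0
```

Call:
play_rows(dp=[[0.73,0.55,0.5],[1.47,1.1,1.0],[2.2,1.64,1.5],[2.93,2.19,1.77],[2.93,2.19,1.77]], rot=[[0,0,0],[0,0,0],[0,0,0],[0,0,0],[0,0,0.04]])

```text
clock: 2.18
eef_pos: [517.6, -203.7, 117.9]
tcp_rot: [-3.14, -0.002, 1.503]
contact_force: [-0.4, -0.3, 0.8]
opening: 0.845
grasp_force: 0.0
```

```bash
python3 -c "
from h import *
plan([513,-206.1,13],86.24)"
```

```text
t 2.18 p [ 517.6 -203.7  117.9] rpy [-1.7988e+02 -1.3000e-01  8.6130e+01] F [-0.37 -0.26  0.77] op 0.845 gf 0.0
dp [-0.075 -0.105  2.622] rot [-0.019 -0.021 -0.018]
```

Call:
play_rows(dp=[[0,0,0.5],[0,0,1.0],[0,0,1.4],[0,0,1.4],[0,0,1.4]], rot=[[0,0,0],[0,0,0],[0,0,0],[0,0,0],[0,0,0]])

```text
clock: 2.6
eef_pos: [514.8, -208.2, 63.9]
tcp_rot: [-3.139, -0.001, 1.5]
contact_force: [-1.0, -0.0, -0.1]
opening: 0.851
grasp_force: 0.0
```

```bash
python3 -c "
from h import *
plan([513,-206.1,13],86.24)"
```

```text
t 2.6 p [ 514.8 -208.2   63.9] rpy [-1.7988e+02 -4.0000e-02  8.5940e+01] F [-1.01 -0.01 -0.09] op 0.851 gf 0.0
dp [ 0.048 -0.047  1.273] rot [-0.021 -0.007 -0.05 ]
```

Call:
play_rows(dp=[[0.02,-0.03,0.4],[0.03,-0.05,0.8],[0.05,-0.05,1.2],[0.05,-0.05,1.27],[0.05,-0.05,1.27]], rot=[[0,0,0],[0,0,0],[0,0,0],[0,0,-0.05],[0,0,-0.05]])

```text
clock: 3.02
eef_pos: [513.7, -206.4, 13.9]
tcp_rot: [-3.141, -0.0, 1.506]
contact_force: [-0.8, -0.1, 0.1]
opening: 0.848
grasp_force: 0.0
```

Call:
play_rows(dp=[[0,0,0],[0,0,0]], rot=[[0,0,0],[0,0,0]])

```text
clock: 3.18
eef_pos: [514.7, -206.7, 15.0]
tcp_rot: [3.14, 0.001, 1.505]
contact_force: [0.2, -0.1, 0.6]
opening: 0.846
grasp_force: 0.0
```

```bash
python3 -c "
from h import *
plan([513,-206.1,13],86.24)
from rig import optics
f=optics.grab_frame('top');cv2.imwrite('pics/g1.png',cv2.resize(f['color'][190:275,325:425,::-1],None,fx=7,fy=7,interpolation=cv2.INTER_CUBIC))"
```

```text
t 3.18 p [ 514.7 -206.7   15. ] rpy [1.7989e+02 4.0000e-02 8.6240e+01] F [ 0.2  -0.06  0.6 ] op 0.846 gf 0.0
dp [ 0.013 -0.043  0.051] rot [0.018 0.006 0.   ]
```

View pics/g1.png

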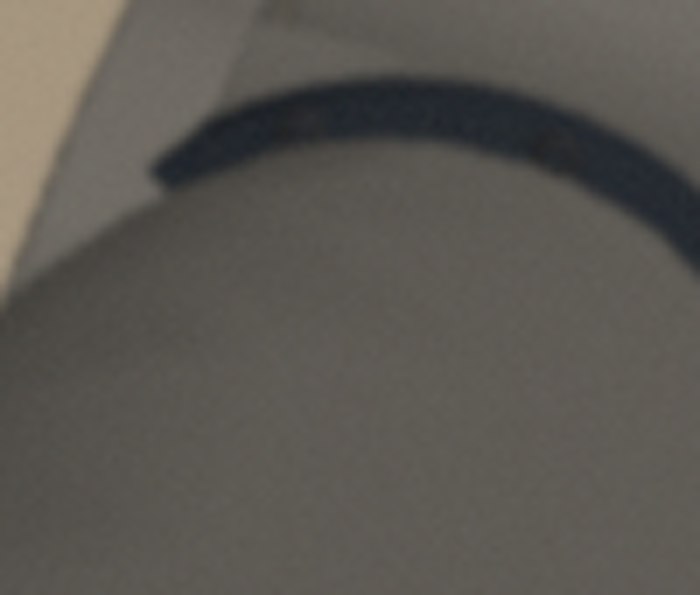

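The arm hides the roller from the top camera here, so I'll close the fingers and read the forces.

Call:
play_rows(dp=[[0,-0.03,0.03],[0,-0.03,0.03],[0,-0.03,0.03],[0,-0.03,0.03],[0,-0.03,0.03]], rot=[[0,0,0],[0,0,0],[0,0,0],[0,0,0],[0,0,0]], fingers=0, grip_force=70)

```text
clock: 3.65
eef_pos: [512.8, -206.2, 12.9]
tcp_rot: [3.141, 0.0, 1.505]
contact_force: [-0.8, 1.0, 6.1]
opening: 0.33
grasp_force: 68.5
```

Call:
play_rows(dp=[[0,0,0],[0,0,0],[0,0,0],[0,0,0],[0,0,0]], rot=[[0,0,0],[0,0,0],[0,0,0],[0,0,0],[0,0,0]])

```text
clock: 4.07
eef_pos: [512.8, -206.2, 12.9]
tcp_rot: [3.141, 0.0, 1.505]
contact_force: [-0.7, 1.1, 5.4]
opening: 0.331
grasp_force: 68.5
```

```bash
python3 -c "
from h import *
plan([513,-206.1,13],86.24)"
```

```text
t 4.07 p [ 512.8 -206.2   12.9] rpy [179.98   0.    86.24] F [-0.73  1.07  5.36] op 0.331 gf 68.5
dp [ 0.002  0.005 -0.002] rot [0.004 0.    0.001]
```

Grasped: opening 0.33 (about 28 mm), grip 68 N. Next I lift it.

Call:
play_rows(dp=[[0,0,-0.3],[0,0,-0.9],[0,0,-1.7],[0,0,-2.6],[0,0,-3.4]], rot=[[0,0,0],[0,0,0],[0,0,0],[0,0,0],[0,0,0]])

```text
clock: 4.48
eef_pos: [512.1, -206.0, 150.6]
tcp_rot: [-3.141, -0.0, 1.505]
contact_force: [0.8, 0.2, -3.0]
opening: 0.335
grasp_force: 69.2
```

Call:
play_rows(dp=[[0,0,0],[0,0,0],[0,0,0],[0,0,0]], rot=[[0,0,-0.3],[0,0,-0.9],[0,0,-1.42],[0,0,-1.42]])

```text
clock: 4.82
eef_pos: [512.3, -206.0, 149.2]
tcp_rot: [3.141, 0.0, 1.657]
contact_force: [0.7, 0.5, -2.1]
opening: 0.33
grasp_force: 69.4
```

```bash
python3 -c "
from h import *
plan([596.4,74.9,150],94.77)"
```

```text
t 4.82 p [ 512.3 -206.   149.2] rpy [1.7999e+02 1.0000e-02 9.4910e+01] F [ 0.66  0.49 -2.12] op 0.33 gf 69.4
dp [ 6.818  2.695 -0.02 ] rot [0.002 0.001 0.023]
```

Call:
play_rows(dp=[[0.3,0.12,0],[0.9,0.36,0],[1.7,0.67,0],[2.5,1.0,0],[3.3,1.3,0]], rot=[[0,0,0],[0,0,0],[0,0,0],[0,0,0],[0,0,0]])

```text
clock: 5.23
eef_pos: [553.6, -68.3, 148.5]
tcp_rot: [-3.141, -0.0, 1.651]
contact_force: [1.0, -0.4, -2.2]
opening: 0.331
grasp_force: 69.4
```

Call:
play_rows(dp=[[0.8,0.32,0],[1.6,0.63,0],[2.4,0.95,0],[3.0,1.19,0],[3.4,1.34,0]], rot=[[0,0,0],[0,0,0],[0,0,0],[0,0,0],[0,0,0.02]])

```text
clock: 5.65
eef_pos: [595.8, 73.2, 148.5]
tcp_rot: [-3.142, -0.001, 1.651]
contact_force: [0.3, -0.9, -1.3]
opening: 0.332
grasp_force: 69.4
```

Call:
play_rows(dp=[[0.1,0.04,0],[0.1,0.04,0],[0.1,0.04,0],[0.1,0.04,0]], rot=[[0,0,0],[0,0,0],[0,0,0],[0,0,0]])

```text
clock: 5.98
eef_pos: [596.3, 72.9, 148.4]
tcp_rot: [-3.141, 0.0, 1.651]
contact_force: [0.9, -0.3, -2.2]
opening: 0.33
grasp_force: 69.5
```

```bash
python3 -c "
from h import *
plan([596.4,74.9,82],94.77)
import pickle
from rig import optics
d={n:optics.grab_frame(n) for n in('top','scene')};pickle.dump(d,open('f1.pkl','wb'))
T=d['top']['color'][130:270,120:310,::-1];S=d['scene']['color'][100:290,330:500,::-1]
a=cv2.resize(T,None,fx=400/190,fy=400/190,interpolation=2);b=cv2.resize(S,(400,447),interpolation=2)
im=np.zeros((447,800,3),np.uint8);im[:a.shape[0],:400]=a;im[:,400:]=b
cv2.imwrite('pics/h1.png',(255*(im/255.)**.5).astype(np.uint8))
print(proj(d['top'],[596.4,74.9,172]))"
```

```text
t 5.98 p [596.3  72.9 148.4] rpy [-1.7996e+02  2.0000e-02  9.4590e+01] F [ 0.86 -0.26 -2.21] op 0.33 gf 69.5
dp [0.049 0.009 1.659] rot [-0.007  0.003 -0.03 ]
[[229.65980909 172.86186795]]
```

View pics/h1.png

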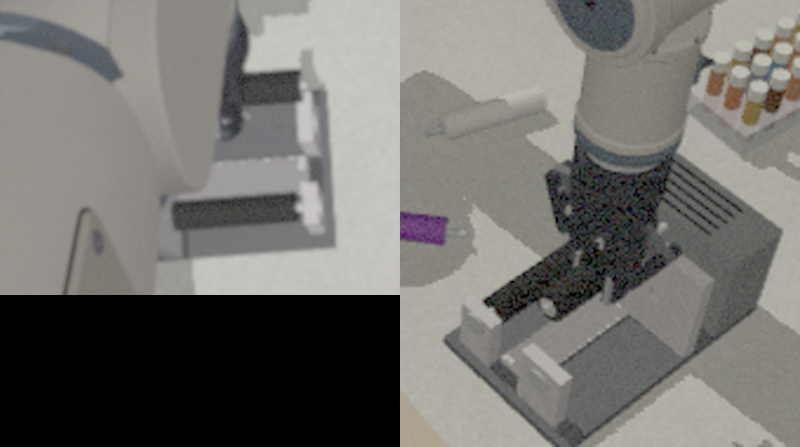

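The scene view shows the roller held level above the cradle. The top view shows its −y half at about px (235–262, 171), so I can check its line against the bracket.

Run:
```python
import pickle
from h import *
d=pickle.load(open("f1.pkl","rb"));T=d["top"]
g=cv2.cvtColor(T["color"],cv2.COLOR_RGB2GRAY)
print(g[158:186,240:258].mean(1).round(),g[166:176,255:272].mean(0).round())
p,w,e,y=axline(T,240,258,171,40,26,170.5);print(p,w,e.round(1).tolist(),y)
n=np.array([.9965,.0832]);print("perp of held",[round(float(q[:2]@n),2) for q in e],"wanted",np.array([598.8,48.1])@n,np.array([590.2,151.3])@n,np.array([600.2,28.95])@n)
```

```text
[150. 150. 150. 148. 132.  94.  46.  18.  16.  16.  17.  18.  20.  21.
  21.  21.  20.  20.  19.  18.  22.  35.  48.  55.  56.  55.  56.  56.] [ 21.  19.  20.  19.  20.  21.  34.  64.  97. 114. 117. 108.  98.  86.
  78.  80.  87.]
[-7.89365936e-02  1.90869632e+02] 14.044464111328125 [[601.7, 23.0, 170.5], [598.8, 56.2, 170.5]] 4.998531981780814
perp of held [601.5, 601.37] wanted 600.70612 600.7224600000001 600.5079400000001
```

Call:
play_rows(dp=[[0,0,0.3],[0,-0.01,0.8],[0,-0.01,1.3],[0,-0.01,1.6],[0,-0.01,1.66]], rot=[[0,0,0],[0,0,0],[0,0,0],[0,0,0],[0,0,0]])

```text
clock: 6.5
eef_pos: [594.4, 73.1, 79.2]
tcp_rot: [-3.137, 0.0, 1.651]
contact_force: [-0.5, 0.5, -3.0]
opening: 0.334
grasp_force: 69.5
```

Call:
play_rows(dp=[[0,0,0],[0,0,0],[0,0,0]], rot=[[0,0,0],[0,0,0],[0,0,0]])

```text
clock: 6.75
eef_pos: [597.2, 73.8, 83.0]
tcp_rot: [3.14, -0.0, 1.652]
contact_force: [0.5, 0.1, -2.5]
opening: 0.333
grasp_force: 69.5
```

Call:
play_rows(dp=[[0.03,0,0],[0.06,0,0],[0.1,0,0],[0.1,0,0]], rot=[[0,0,0],[0,0,0],[0,0,0],[0,0,0]])

```text
clock: 7.08
eef_pos: [596.3, 78.1, 82.5]
tcp_rot: [3.141, -0.0, 1.652]
contact_force: [-1.0, 0.2, -1.5]
opening: 0.331
grasp_force: 69.5
```

Call:
play_rows(dp=[[0.03,0,0],[0.06,0,0],[0.06,0,0],[0.06,0,0]], rot=[[0,0,0],[0,0,0],[0,0,0],[0,0,0]])

```text
clock: 7.42
eef_pos: [595.9, 80.2, 82.1]
tcp_rot: [-3.142, 0.0, 1.652]
contact_force: [0.2, 0.0, -1.6]
opening: 0.333
grasp_force: 69.5
```

Call:
play_rows(dp=[[0.03,0,0],[0.05,0,0],[0.05,0,0],[0.05,0,0]], rot=[[0,0,0],[0,0,0],[0,0,0],[0,0,0]])

```text
clock: 7.75
eef_pos: [595.7, 82.2, 82.1]
tcp_rot: [-3.142, 0.0, 1.652]
contact_force: [-0.1, 0.3, -2.1]
opening: 0.329
grasp_force: 69.5
```

Call:
play_rows(dp=[[0.03,0,0],[0.05,0,0],[0.05,0,0],[0.05,0,0]], rot=[[0,0,0],[0,0,0],[0,0,0],[0,0,0]])

```text
clock: 8.08
eef_pos: [595.6, 84.0, 82.1]
tcp_rot: [3.142, 0.0, 1.652]
contact_force: [0.4, -1.9, -2.7]
opening: 0.334
grasp_force: 69.5
```

Call:
play_rows(dp=[[0.03,0,0],[0.06,0,0],[0.1,0,0],[0.1,0,0]], rot=[[0,0,0],[0,0,0],[0,0,0],[0,0,0]])

```text
clock: 8.42
eef_pos: [595.3, 88.0, 82.1]
tcp_rot: [3.142, 0.001, 1.652]
contact_force: [0.3, -6.1, -2.3]
opening: 0.333
grasp_force: 69.4
```

Call:
play_rows(dp=[[0,0,0],[0,0,0]], rot=[[0,0,0],[0,0,0]])

```text
clock: 8.58
eef_pos: [595.2, 87.8, 82.1]
tcp_rot: [-3.142, 0.001, 1.652]
contact_force: [0.5, -5.5, -2.7]
opening: 0.334
grasp_force: 69.4
```

Call:
play_rows(dp=[[0.03,0,0],[0.06,0,0],[0.07,0,0],[0.07,0,0]], rot=[[0,0,0],[0,0,0],[0,0,0],[0,0,0]])

```text
clock: 8.92
eef_pos: [595.1, 90.3, 82.1]
tcp_rot: [-3.142, 0.001, 1.652]
contact_force: [1.1, -7.0, -1.9]
opening: 0.331
grasp_force: 69.4
```

Call:
play_rows(dp=[[0,0,0],[0,0,0]], rot=[[0,0,0],[0,0,0]])

```text
clock: 9.08
eef_pos: [595.1, 90.2, 82.1]
tcp_rot: [-3.142, 0.001, 1.652]
contact_force: [0.8, -8.5, -1.7]
opening: 0.333
grasp_force: 69.4
```

Call:
play_rows(dp=[[0.03,-0.01,0],[0.06,-0.02,0],[0.09,-0.02,0],[0.1,-0.02,0],[0.1,-0.02,0]], rot=[[0,0,0],[0,0,0],[0,0,0],[0,0,0],[0,0,0]])

```text
clock: 9.5
eef_pos: [594.6, 93.8, 82.3]
tcp_rot: [3.14, 0.002, 1.652]
contact_force: [2.7, -10.4, -2.7]
opening: 0.329
grasp_force: 69.3
```

Call:
play_rows(dp=[[0.02,0,0],[0.04,0,0],[0.05,0,0],[0.05,0,0],[0.05,0,0]], rot=[[0,0,0],[0,0,0],[0,0,0],[0,0,0],[0,0,0]])

```text
clock: 9.92
eef_pos: [594.5, 95.4, 82.3]
tcp_rot: [3.14, 0.002, 1.652]
contact_force: [3.7, -12.3, -2.1]
opening: 0.331
grasp_force: 69.3
```

Call:
play_rows(dp=[[0,0,0],[0,0,0]], rot=[[0,0,0],[0,0,0]])

```text
clock: 10.08
eef_pos: [594.5, 95.4, 82.3]
tcp_rot: [3.14, 0.002, 1.652]
contact_force: [2.2, -12.2, -2.3]
opening: 0.327
grasp_force: 69.3
```

Call:
play_rows(dp=[[0,0,0],[0,0,0]], rot=[[0,0,0],[0,0,0]])

```text
clock: 10.25
eef_pos: [594.5, 95.4, 82.3]
tcp_rot: [3.14, 0.002, 1.652]
contact_force: [3.2, -12.7, -2.2]
opening: 0.331
grasp_force: 69.3
```

Call:
play_rows(dp=[[0.02,0,0],[0.02,0,0.05],[0.02,0,0.1],[0.02,0,0.15],[0.02,0,0.15]], rot=[[0,0,0],[0,0,0],[0,0,0],[0,0,0],[0,0,0]])

```text
clock: 10.67
eef_pos: [594.1, 96.1, 76.1]
tcp_rot: [3.141, 0.002, 1.652]
contact_force: [3.0, -13.2, 0.5]
opening: 0.331
grasp_force: 69.5
```

Call:
play_rows(dp=[[0,0,0.04],[0,0,0.08],[0,0,0.12],[0,0,0.15],[0,0,0.15]], rot=[[0,0,0],[0,0,0],[0,0,0],[0,0,0],[0,0,0]])

```text
clock: 11.08
eef_pos: [594.1, 96.1, 70.3]
tcp_rot: [3.141, 0.002, 1.652]
contact_force: [1.1, -13.3, 0.4]
opening: 0.332
grasp_force: 69.6
```

```bash
python3 -c "
from h import *
plan([594.3,96,62],94.77)
import pickle
from rig import optics
d={n:optics.grab_frame(n) for n in('top','scene')};pickle.dump(d,open('f2.pkl','wb'))
T=d['top']['color'][150:250,205:285,::-1];S=d['scene']['color'][180:290,340:450,::-1]
a=cv2.resize(T,(400,500),interpolation=2);b=cv2.resize(S,(400,400),interpolation=2)
im=np.zeros((500,800,3),np.uint8);im[:,:400]=a;im[:400,400:]=b
cv2.imwrite('pics/h2.png',(255*(im/255.)**.5).astype(np.uint8))"
```

```text
t 11.08 p [594.1  96.1  70.3] rpy [1.7997e+02 1.2000e-01 9.4670e+01] F [  1.15 -13.31   0.41] op 0.332 gf 69.6
dp [-0.004  0.004  0.207] rot [ 0.005  0.02  -0.016]
```

View pics/h2.png

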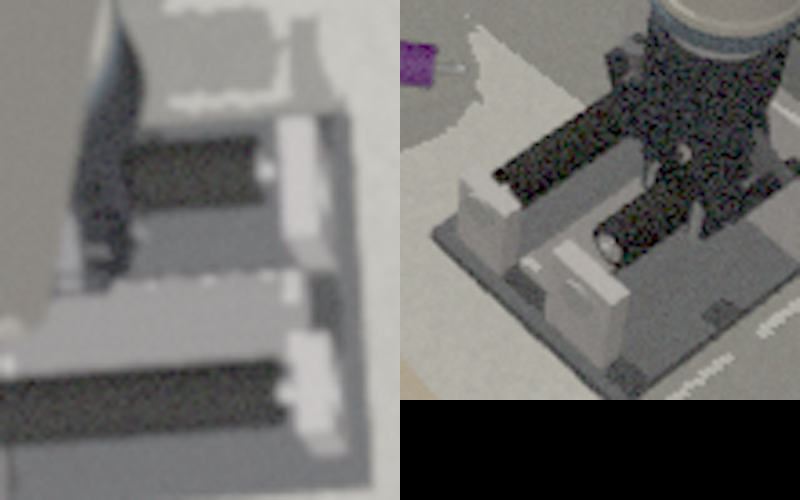

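The fixed pin is at about (265,170) in the crop, just inside the bracket's edge at 280 and near the middle of the bracket's width (115–235). I'll recheck the x line.

Run:
```python
import pickle
from h import *
d=pickle.load(open("f2.pkl","rb"));T=d["top"]
g=cv2.cvtColor(T["color"],cv2.COLOR_RGB2GRAY)
print(g[172:198,236:254].mean(1).round(),g[183:186,252:272].mean(0).round())
n=np.array([.9965,.0832])
for t in((32,32),(40,40)):
  p,w,e,y=axline(T,236,254,184,*t,92);print(p,w,e.round(1).tolist(),y,e[:,:2]@n)
for t in((50,22),(50,20)):
  p,w,e,y=axline(T,215,255,230,*t,60);print("driven",p,w,e.round(1).tolist(),y,e[:,:2]@n+85)
```

```text
[101.  87.  71.  58.  47.  33.  19.  13.  14.  16.  18.  19.  19.  20.
  20.  20.  19.  19.  19.  27.  43.  52.  55.  55.  54.  55.] [ 20.  20.  22.  35.  74. 112. 126. 114.  98. 122. 147. 153. 152. 152.
 151. 139. 120. 104.  85.  68.]
[-5.46205597e-02  1.97527368e+02] 14.109329223632812 [[599.9, 43.0, 92.0], [597.6, 79.4, 92.0]] 3.564529766128624 [601.36972045 602.13983845]
[-5.18605456e-02  1.96859715e+02] 15.2403564453125 [[599.8, 43.0, 92.0], [597.7, 79.4, 92.0]] 3.4011760819333476 [601.29979892 602.17396619]
driven [-7.72786915e-02  2.47321868e+02] 12.673538208007812 [[515.5, 43.2, 60.0], [508.4, 125.7, 60.0]] 4.919844854911661 [602.24907943 602.03622878]
driven [-6.08908984e-02  2.41448480e+02] 8.53668212890625 [[519.0, 43.3, 60.0], [513.3, 126.0, 60.0]] 3.966205093068628 [605.80935646 606.97600573]
```

Call:
play_rows(dp=[[0,-0.015,0.03],[0,-0.015,0.06],[0,-0.015,0.09],[0,-0.015,0.12],[0,-0.015,0.13]], rot=[[0,0,0],[0,0,0],[0,0,0],[0,0,0],[0,0,0]])

```text
clock: 11.6
eef_pos: [593.5, 96.1, 65.2]
tcp_rot: [3.141, 0.002, 1.652]
contact_force: [1.1, -13.9, 2.2]
opening: 0.332
grasp_force: 69.6
```

Call:
play_rows(dp=[[0,0,0.01],[0,0,0.02],[0,0,0.03],[0,0,0.03]], rot=[[0,0,0],[0,0,0],[0,0,0],[0,0,0]])

```text
clock: 11.93
eef_pos: [593.6, 96.1, 64.0]
tcp_rot: [3.141, 0.002, 1.652]
contact_force: [0.8, -12.4, 1.5]
opening: 0.328
grasp_force: 69.6
```

Call:
play_rows(dp=[[0,0,0.01],[0,0,0.02],[0,0,0.03],[0,0,0.03]], rot=[[0,0,0],[0,0,0],[0,0,0],[0,0,0]])

```text
clock: 12.27
eef_pos: [593.6, 96.1, 62.8]
tcp_rot: [3.141, 0.002, 1.652]
contact_force: [0.6, -13.0, 0.2]
opening: 0.334
grasp_force: 69.6
```

Call:
play_rows(dp=[[0,0,0.01],[0,0,0.02],[0,0,0.03],[0,0,0.03]], rot=[[0,0,0],[0,0,0],[0,0,0],[0,0,0]])

```text
clock: 12.6
eef_pos: [593.6, 96.1, 61.7]
tcp_rot: [3.141, 0.002, 1.652]
contact_force: [1.2, -13.0, 0.7]
opening: 0.33
grasp_force: 69.6
```

Call:
play_rows(dp=[[0,0,0.01],[0,0,0.02],[0,0,0.02]], rot=[[0,0,0],[0,0,0],[0,0,0]])

```text
clock: 12.85
eef_pos: [593.6, 96.1, 60.8]
tcp_rot: [3.141, 0.002, 1.652]
contact_force: [0.9, -13.3, 1.3]
opening: 0.33
grasp_force: 69.6
```

Call:
play_rows(dp=[[0,0,0.01],[0,0,0.02],[0,0,0.02]], rot=[[0,0,0],[0,0,0],[0,0,0]])

```text
clock: 13.1
eef_pos: [593.6, 96.1, 60.0]
tcp_rot: [3.141, 0.002, 1.652]
contact_force: [1.8, -12.9, 1.6]
opening: 0.333
grasp_force: 69.6
```

Call:
play_rows(dp=[[0,0,0.01],[0,0,0.02],[0,0,0.04],[0,0,0.04]], rot=[[0,0,0],[0,0,0],[0,0,0],[0,0,0]])

```text
clock: 13.43
eef_pos: [593.5, 96.1, 58.4]
tcp_rot: [3.141, 0.002, 1.652]
contact_force: [1.3, -12.6, 0.3]
opening: 0.331
grasp_force: 69.6
```

Call:
play_rows(dp=[[0,0,0.01],[0,0,0.02],[0,0,0.04],[0,0,0.04]], rot=[[0,0,0],[0,0,0],[0,0,0],[0,0,0]])

```text
clock: 13.77
eef_pos: [593.6, 96.1, 56.8]
tcp_rot: [3.141, 0.002, 1.652]
contact_force: [0.8, -13.2, 1.3]
opening: 0.33
grasp_force: 69.6
```

Call:
play_rows(dp=[[0,0,0.03],[0,0,0.06],[0,0,0.09],[0,0,0.1],[0,0,0.1]], rot=[[0,0,0],[0,0,0],[0,0,0],[0,0,0],[0,0,0]])

```text
clock: 14.18
eef_pos: [593.6, 96.1, 52.8]
tcp_rot: [3.141, 0.002, 1.652]
contact_force: [1.7, -13.2, 0.8]
opening: 0.328
grasp_force: 69.6
```

Call:
play_rows(dp=[[0,0,0.03],[0,0,0.06],[0,0,0.09],[0,0,0.1],[0,0,0.1]], rot=[[0,0,0],[0,0,0],[0,0,0],[0,0,0],[0,0,0]])

```text
clock: 14.6
eef_pos: [593.5, 96.1, 48.7]
tcp_rot: [3.141, 0.002, 1.652]
contact_force: [0.4, -12.3, 0.6]
opening: 0.327
grasp_force: 69.6
```

Call:
play_rows(dp=[[0,0,0.02],[0,0,0.04],[0,0,0.06],[0,0,0.06]], rot=[[0,0,0],[0,0,0],[0,0,0],[0,0,0]])

```text
clock: 14.93
eef_pos: [593.5, 96.2, 46.3]
tcp_rot: [3.141, 0.002, 1.652]
contact_force: [0.5, -13.4, -0.9]
opening: 0.329
grasp_force: 69.6
```

Call:
play_rows(dp=[[0,0,0.02],[0,0,0.04],[0,0,0.05],[0,0,0.05]], rot=[[0,0,0],[0,0,0],[0,0,0],[0,0,0]])

```text
clock: 15.27
eef_pos: [593.4, 96.8, 44.3]
tcp_rot: [3.141, 0.001, 1.652]
contact_force: [0.8, -9.2, -0.6]
opening: 0.329
grasp_force: 69.5
```

Call:
play_rows(dp=[[0,0,0.02],[0,0,0.03],[0,0,0.03],[0,0,0.03]], rot=[[0,0,0],[0,0,0],[0,0,0],[0,0,0]])

```text
clock: 15.6
eef_pos: [593.5, 96.8, 43.1]
tcp_rot: [3.141, 0.001, 1.652]
contact_force: [0.9, -9.8, -0.6]
opening: 0.332
grasp_force: 69.5
```

The sprung pin snapped into its slot (Fy fell from 13 to about 9.4 N). Now I ease the roller back so the fixed pin enters the bracket slot.

Call:
play_rows(dp=[[-0.02,0,0],[-0.04,0,0],[-0.05,0,0],[-0.05,0,0]], rot=[[0,0,0],[0,0,0],[0,0,0],[0,0,0]])

```text
clock: 15.93
eef_pos: [593.5, 95.0, 43.1]
tcp_rot: [3.141, 0.001, 1.652]
contact_force: [2.0, -6.4, 0.0]
opening: 0.334
grasp_force: 69.5
```

Call:
play_rows(dp=[[-0.01,0,0],[-0.02,0,0],[-0.03,0,0],[-0.03,0,0]], rot=[[0,0,0],[0,0,0],[0,0,0],[0,0,0]])

```text
clock: 16.27
eef_pos: [593.6, 93.9, 43.1]
tcp_rot: [3.141, 0.001, 1.652]
contact_force: [0.3, -6.7, 0.0]
opening: 0.329
grasp_force: 69.5
```

Call:
play_rows(dp=[[-0.01,0,0],[-0.02,0,0],[-0.02,0,0],[-0.02,0,0]], rot=[[0,0,0],[0,0,0],[0,0,0],[0,0,0]])

```text
clock: 16.6
eef_pos: [593.7, 93.2, 43.1]
tcp_rot: [3.141, 0.0, 1.652]
contact_force: [0.7, -5.9, -0.3]
opening: 0.332
grasp_force: 69.5
```

Call:
play_rows(dp=[[-0.02,0,0],[-0.04,0,0],[-0.05,0,0],[-0.05,0,0]], rot=[[0,0,0],[0,0,0],[0,0,0],[0,0,0]])

```text
clock: 16.93
eef_pos: [593.8, 91.5, 43.0]
tcp_rot: [3.141, 0.0, 1.652]
contact_force: [-0.0, -4.6, -0.8]
opening: 0.333
grasp_force: 69.5
```

Call:
play_rows(dp=[[-0.01,0,0],[-0.02,0,0],[-0.02,0,0],[-0.02,0,0]], rot=[[0,0,0],[0,0,0],[0,0,0],[0,0,0]])

```text
clock: 17.27
eef_pos: [593.7, 90.9, 42.9]
tcp_rot: [3.141, -0.0, 1.652]
contact_force: [1.2, -4.4, -1.9]
opening: 0.325
grasp_force: 69.5
```

Call:
play_rows(dp=[[-0.01,0,0],[-0.01,0,0],[-0.01,0,0]], rot=[[0,0,0],[0,0,0],[0,0,0]])

```text
clock: 17.52
eef_pos: [593.7, 90.5, 42.9]
tcp_rot: [3.142, -0.0, 1.652]
contact_force: [1.6, -3.7, -1.1]
opening: 0.335
grasp_force: 69.5
```

Call:
play_rows(dp=[[0,0,0.03],[0,0,0.06],[0,0,0.08],[0,0,0.08]], rot=[[0,0,0],[0,0,0],[0,0,0],[0,0,0]])

```text
clock: 17.85
eef_pos: [593.4, 90.4, 39.4]
tcp_rot: [-3.141, 0.0, 1.652]
contact_force: [-0.6, -3.1, -2.0]
opening: 0.329
grasp_force: 69.5
```

Call:
play_rows(dp=[[-0.01,0,0.01],[-0.01,0,0.02],[-0.01,0,0.02]], rot=[[0,0,0],[0,0,0],[0,0,0]])

```text
clock: 18.1
eef_pos: [593.6, 90.0, 38.8]
tcp_rot: [-3.141, -0.0, 1.652]
contact_force: [0.5, -3.4, -2.2]
opening: 0.332
grasp_force: 69.5
```

Call:
play_rows(dp=[[0,0,0.01],[0,0,0.01],[0,0,0.01]], rot=[[0,0,0],[0,0,0],[0,0,0]])

```text
clock: 18.35
eef_pos: [593.6, 90.0, 38.5]
tcp_rot: [-3.142, -0.0, 1.652]
contact_force: [0.3, -3.5, -1.1]
opening: 0.326
grasp_force: 69.5
```

Call:
play_rows(dp=[[0,0,0.01],[0,0,0.01],[0,0,0.01]], rot=[[0,0,0],[0,0,0],[0,0,0]])

```text
clock: 18.6
eef_pos: [593.7, 90.0, 38.1]
tcp_rot: [3.142, -0.0, 1.652]
contact_force: [0.4, -2.4, -2.1]
opening: 0.331
grasp_force: 69.5
```

Call:
play_rows(dp=[[0,0,0.01],[0,0,0.01],[0,0,0.01]], rot=[[0,0,0],[0,0,0],[0,0,0]])

```text
clock: 18.85
eef_pos: [593.8, 90.0, 37.9]
tcp_rot: [3.141, -0.0, 1.652]
contact_force: [-0.5, -3.4, 2.1]
opening: 0.333
grasp_force: 69.6
```

Call:
play_rows(dp=[[0,0,0.01],[0,0,0.01],[0,0,0.01]], rot=[[0,0,0],[0,0,0],[0,0,0]])

```text
clock: 19.1
eef_pos: [593.8, 90.0, 37.7]
tcp_rot: [3.141, -0.0, 1.652]
contact_force: [-1.4, -3.2, 5.0]
opening: 0.33
grasp_force: 70.1
```

Both pins are on their floors (Fz rose at TCP z = 37.9, so the axis is at 60.0). I'll take the pressure off and release.

Call:
play_rows(dp=[[0,0,-0.01],[0,0,-0.01],[0,0,-0.01]], rot=[[0,0,0],[0,0,0],[0,0,0]], grip_force=20)

```text
clock: 19.35
eef_pos: [593.8, 90.0, 37.8]
tcp_rot: [3.141, -0.0, 1.652]
contact_force: [-0.7, -3.6, 2.0]
opening: 0.328
grasp_force: 69.9
```

Call:
play_rows(dp=[[0,0,0],[0,0,0],[0,0,0],[0,0,0],[0,0,0]], rot=[[0,0,0],[0,0,0],[0,0,0],[0,0,0],[0,0,0]], fingers=0.6)

```text
clock: 19.77
eef_pos: [593.7, 90.2, 37.6]
tcp_rot: [3.142, -0.0, 1.652]
contact_force: [0.7, 1.1, -0.2]
opening: 0.594
grasp_force: 0.0
```

Call:
play_rows(dp=[[0,0,0],[0,0,0],[0,0,0]], rot=[[0,0,0],[0,0,0],[0,0,0]])

```text
clock: 20.02
eef_pos: [593.7, 90.0, 37.7]
tcp_rot: [-3.142, -0.0, 1.652]
contact_force: [-0.4, -0.5, -0.4]
opening: 0.597
grasp_force: 0.0
```

Next I lift straight up, back away, and look.

Call:
play_rows(dp=[[0,0,-0.15],[0,0,-0.4],[0,0,-0.8],[0,0,-1.3],[0,0,-1.9]], rot=[[0,0,0],[0,0,0],[0,0,0],[0,0,0],[0,0,0]])

```text
clock: 20.43
eef_pos: [593.1, 89.9, 114.6]
tcp_rot: [-3.14, 0.0, 1.652]
contact_force: [0.9, -0.6, 0.5]
opening: 0.598
grasp_force: 0.0
```

Call:
play_rows(dp=[[0,0,-0.7],[0,0,-1.4],[0,0,-2.1],[0,0,-2.6],[0,0,-2.6]], rot=[[0,0,0],[0,0,0],[0,0,0],[0,0,0],[0,0,0]])

```text
clock: 20.85
eef_pos: [596.2, 90.4, 223.7]
tcp_rot: [3.133, -0.001, 1.652]
contact_force: [0.5, 0.2, 0.7]
opening: 0.604
grasp_force: 0.0
```

Call:
play_rows(dp=[[-0.7,-0.4,0],[-1.5,-0.8,0],[-2.4,-1.3,0],[-3.3,-1.7,0],[-4.2,-2.2,0]], rot=[[0,0,0],[0,0,0],[0,0,0],[0,0,0],[0,0,0]])

```text
clock: 21.27
eef_pos: [518.8, -85.8, 218.0]
tcp_rot: [3.141, 0.0, 1.653]
contact_force: [1.7, -1.8, 0.9]
opening: 0.604
grasp_force: 0.0
```

Call:
play_rows(dp=[[-0.9,-0.4,0],[-1.8,-0.8,0],[-2.5,-1.1,0],[-2.8,-1.2,0],[-2.8,-1.2,0]], rot=[[0,0,0],[0,0,0],[0,0,0],[0,0,0],[0,0,0]])

```text
clock: 21.68
eef_pos: [480.0, -202.3, 217.9]
tcp_rot: [3.141, 0.001, 1.649]
contact_force: [-0.2, -0.1, 0.3]
opening: 0.604
grasp_force: 0.0
```

```bash
python3 -c "
from h import *
import pickle
from rig import optics,telemetry
d={n:optics.grab_frame(n) for n in('top','scene')};pickle.dump(d,open('f3.pkl','wb'))
T=d['top'];S=d['scene']['color'][180:290,340:470,::-1]
a=cv2.resize(T['color'][160:250,165:285,::-1],(400,300),interpolation=2);b=cv2.resize(S,(400,338),interpolation=2)
im=np.zeros((338,800,3),np.uint8);im[:300,:400]=a;im[:,400:]=b
cv2.imwrite('pics/h3.png',(255*(im/255.)**.5).astype(np.uint8))
n=np.array([.9965,.0832])
try:
  p,w,e,y=axline(T,215,250,190,40,38,60);print(w,e.round(1).tolist(),y,e[:,:2]@n)
except Exception as x: print(x)
print(telemetry.sense()['contact_force'])"
```

```text
21.592796325683594 [[605.7, 56.8, 60.0], [596.4, 130.1, 60.0]] 7.185981531363333 [608.29591421 605.18428001]
[-0.46800566  0.60307339  0.31100386]
```

View pics/h3.png

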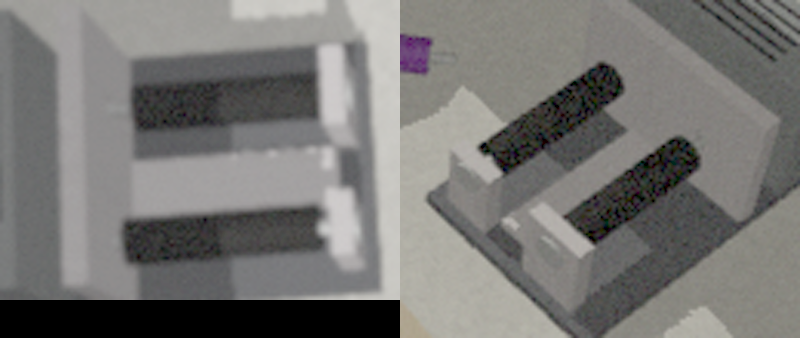

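The top view shows the roller at (132–318, 80–125), flush against the bracket, parallel to the driven roller and level with it. The scene view agrees, and the arm is well clear. I'll hand it in.

```bash
python3 -c "
from rig import r
print(r.sign_off())"
```

```text
the job is handed in; nothing more can be done
None
```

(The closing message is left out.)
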